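# Shut a pan lid's vents and hold the lid ready over the pot

### The job

First press both hinged vent flaps on the leaning pan lid down until they click shut and stay shut. Then take the lid by its handle, draw it up out of its wire rack, turn it level with the handle upwards and hold it centred over the open pot, about 8 cm clear above the rim; finish while still holding it there, without putting it on the pot or letting go. Leave the pot and the things around where they stand.

Things in the scene. Friction and masses are not known exactly. Their poses are not given: they have to be found in the camera images.
- lid: Round dark pan lid, 200 mm across, a flat disc 10 mm thick, about 0.45 kg, loose in the wire rack. Origin: centre of its flat underside. z points out of its top (handle side), x up the slope while in the rack, y to the left of someone facing its top. In the rack z leans 0.65 rad (37 deg) from vertical away from the robot: orientation about [0, -0.65, rack yaw], rack yaw near pi.
- lid_handle (a point): Middle of the grip bar of the lid's bright steel bow handle, 48 mm above the lid's origin along the lid's z; same axes as the lid. The bar runs along y: 60 mm long, 12 mm wide (x), 12 mm high, on two splayed legs whose feet stand 44 mm either side of the middle. 32 mm free between bar and lid.
- flap_left (a joint): Opening of the left (lid's +y side) vent flap, rad: 0 shut flat on the lid, 0.6 wide open; a light spring holds it open at about 0.42 to 0.6 at the start; pressed down towards the lid with about 4 N at its middle it snaps past a catch at about 0.1 rad and then stays shut near 0.
- flap_right (a joint): The same for the right (lid's -y side) vent flap.
- flap_left_mid (a point): Middle of the upper face of the left flap, a bright steel plate 32 x 26 mm, 5 mm thick; turns with it. In the lid's frame (mm): hinge line along y at x = 29, z = 14, on the side nearest the handle; free edge 33 mm from the hinge, up the slope; plate's middle at y = 45. Shut, this point is at x 47, y 45, z 18. A small catch block at x 67 to 73 stands up to z 21.
- flap_right_mid (a point): The same for the right flap: shut, this point is at x 47, y -45, z 18 mm in the lid's frame.
- rack: Fixed rack of 8 mm steel wire. Origin on the table, 95 mm below the lid's origin; x is the level direction in which the bed rises (towards the robot). Two bed wires at y = +-47 mm carry the lid. At the low end two hooks at the same y stop the rim and reach 19 mm up over it, 4 mm above its top face: draw the lid 30 mm or more up the slope in its own plane before lifting it off.
- pot: Open round dark metal pot, 196 mm across the rim, 85 mm high, 1.3 kg, loose on the table, with two small side handles just below the rim. Origin: centre of its underside.
- pot_rim (a point): Centre of the pot's mouth, 85 mm above the table.
- spray: Bystander: white spray bottle, 68 mm across, 187 mm high, standing. Origin: centre of its underside.
- turner: Bystander: kitchen turner (spatula) with dark handle lying on the table beyond the work. Origin under its middle.
- jar: Bystander: white jar with metal cap, 68 mm across, 95 mm high, standing. Origin: centre of its underside.
Things that resemble listed ones, but are neither listed nor needed, are in the scene too. Of the things like the lid, leave any that is blue or red; of the rest the smaller one is meant.

How it is judged (in metres and radians):
On the way, in this order (a step that is already met when the one before it is completed fails the run):
1. both vent flaps are shut while the lid is still in the rack (value of joint each of flap_left, flap_right below 0.07 rad and distance between lid and rack below 0.105 m), for 0.2 s.
2. the lid is out of the rack, held by the fingers, flaps still shut (contact force between lid and rack below 0.05 N and contact force between the fingers and lid above 2 N and distance between lid and rack above 0.13 m and value of joint each of flap_left, flap_right below 0.07 rad), for 0.2 s.
At the end, for the whole second after the job is handed in: Both vent flaps are shut (under 0.07 rad); the fingers alone hold the lid, still, handle up, level within 9 degrees, centred over the pot within 30 mm, its underside 40 to 140 mm above the pot's rim (value of joint each of flap_left, flap_right below 0.07 rad and angle between lid's own z axis and vertical below 0.16 rad and horizontal distance between lid and pot_rim below 0.03 m and z of lid in the frame of pot_rim between 0.04 and 0.14 m and contact force between the fingers and lid above 2 N and contact force between lid and pot below 0.05 N and contact force between lid and rack below 0.05 N and linear speed of lid below 0.03 m/s and angle between pot's own z axis and vertical below 0.1 rad); the arm keeps its last pose, push and grip.
It fails at once if the pot is pushed more than 40 mm (distance of pot from where it was at the start of the episode above 0.04 m).
It fails at once if a bystander is moved more than 40 mm (distance of any of spray, turner, jar from where it was at the start of the episode above 0.04 m).
It also fails if it takes over 54 s, if anything falls off the work surface, if the arm or the gripper's body presses on something with over 40 N, if the wrist force passes 120 N, or if a joint passes its speed limit or range.

### The arm

A 6-joint arm with a two-finger parallel gripper is mounted at the origin on the work surface. World frame = base frame: x ahead of the robot, y to its left, z up, the work surface at z = 0. Lengths are in m, angles in degrees, forces in N, time in s.
With the tool pointing down it reaches from about 0.4 to 0.825 m from the base axis. Payload 7 kg.
Tool frame: the origin (TCP) lies midway between the tips of the shut fingers; the grasp point (between the pads) lies 19 mm behind it (r.grip_depth is the distance from the TCP to the grasp point, in m); z points along the fingers, y is the line along which they close (so a half turn about z gives the same grasp; the last joint's range is limited). The gripper opens to 88 mm and grips with 3 to 60 N. Pads are 19 mm wide; open, the fingers measure 130 mm over their backs; the gripper's body (78 mm by 193 mm) begins 47 mm behind the grasp point.
Start: joints at [-59.926, 20.546, 0.682, 0, -70.136, -16.507], TCP at [0.158, -0.656, 0.203] pointing down, gripper open.
Joint ranges: [-176.03, 176.03], [-82.01, 121.73], [-58.28, 71.71], [-173.87, 95.51], [-174.79, -0.11], [-173.66, 173.66]. Speed limits (degrees/s): [136.94, 136.94, 172.46, 180, 180, 180].

### API

Orientations are given as [roll, pitch, yaw] about the fixed x, y, z axes, in that order (R = Rz(yaw) Ry(pitch) Rx(roll)).
In Python, from plant import r, capture, close_job, search_frame, outline_of gives the robot as it stands.
- The arm moves only by the shell command python3 -m creep 'ROWS' [FORCE]. ROWS is JSON, a list of rows, each a list of 7 numbers: the finger opening in mm, from 0 to 87.6, then the shift along the world's x, y, z in units of 25 mm (1.0 is 25 mm), then the turn, a rotation vector about the world's x, y, z in degrees. In form: [[hand, x, y, z, ax, ay, az], ...]. A call has 1 to 8 rows; each row shifts and turns the commanded pose from where the row before left it; what a row does not reach is not made up. A row lasts 1/12 s, in which the tool goes at most 41.7 mm and 7.16 degrees, less where a joint would pass 70% of its speed; a pose out of reach is approached as far as the arm can. A call is refused whole if a number of a shift passes 1 or a number of a turn 7.16, either way. A call with a gripper value outside its range is refused whole. The fingers move at their own pace and stop on an object; FORCE is the grip in N (left out, the last holds). Time passes only in rows, so rows that do not move let the fingers close. It gives the time, the measured TCP pose, the force, the opening and the grip force at its end, in the units of the state.
- r.get_state(): the state, without advancing time (a new reading comes with each control period).
- capture(name): name is "side" or "top"; returns a dict with "frame" (480x640x3 uint8, red, green, blue), "K" (3x3 intrinsics, pixels), "k1" (the pictures are not rectified: a ray, as slopes to the right and down, at radius r is drawn at 1 + k1 r^2 times it, then the intrinsics apply), "origin" and "rotation" of the camera in the world. Camera axes: x right, y down, z forward; pixel columns grow to the right and rows downward; lengths in m; the calibration is good to about 2 mm. A picture is of the moment at which its call begins. There is no depth.
- close_job(): hands the job in; it is judged then, once.
Trained networks look in a picture, given as the dict that the camera call returned (one of the last four; its "shot" number tells which), for a name from the list of things; names that differ only in an ending like _2 or _b are one class to them, and where a whole thing is asked for, a point or a joint stands for the part that bears it (a point fixed in the world has none). Each returns a list of dicts, best first, with "conf" (0 to 1); they miss things now and then, are a little off and sometimes report something else, mostly with a low value. They report only what shows in the picture. A call takes as long as a camera call. They do not tell look-alikes from the thing itself.
- search_frame(picture, target): "bbox" ([left, top, right, bottom] in pixels, round what is visible of it).
- outline_of(picture, target): "region" (480x640 bool, what is visible of it) and "bbox" ([left, top, right, bottom] in pixels, round what is visible of it).
The state is a dict: "time_s": time; "joints": joint angles; "qd": joint speeds; "joint_torque": joint torques, N m; "tcp_pos": TCP position; "eef_rot": TCP orientation; "contact_force": force on the tool from outside, world axes, zero at the start; "moment": the same for the moment, N m; "gripper_width": finger opening in m; "gripper_force": force on a finger pad.
Only numpy, scipy, OpenCV 4.12 (cv2) and the standard library are available. Lean on these libraries where they do the work, as an engineer would, in place of code of your own. Each camera call takes 0.05 s, during which the arm holds its last target. There are 200 camera calls.

## Working session

There is one attempt and no reset: what is moved stays moved. The work goes in short steps, Python scripts to look and compute and a shell command to move; the robot and the scene stay as the last step left them, time stands still between calls to the robot, and variables do not carry over. Pictures are saved under pics/ and viewed, at most 10 in all, crops included, and the job is handed in when it is done.

```bash
mkdir -p pics; ls
cat > h.py <<'E'
import numpy as np, cv2
from plant import r, capture, close_job, search_frame, outline_of
from scipy.spatial.transform import Rotation as Ro
def proj(c,P):
    P=np.atleast_2d(P); q=(P-c["origin"])@np.array(c["rotation"])
    s=q[:,:2]/q[:,2:]; s=s*(1+c["k1"]*(s**2).sum(1,keepdims=True))
    K=np.array(c["K"]); return s*[K[0,0],K[1,1]]+K[:2,2]
def ray(c,px):
    K=np.array(c["K"]); d=(np.array(px,float)-K[:2,2])/[K[0,0],K[1,1]]; s=d.copy()
    for _ in range(20): s=d/(1+c["k1"]*(s@s))
    v=np.array(c["rotation"])@np.array([s[0],s[1],1]); return np.array(c["origin"]),v/np.linalg.norm(v)
def onz(c,px,z):
    o,v=ray(c,px); return o+v*(z-o[2])/v[2]
E
python3 - <<'E'
from h import *
ims=[]
for n in("side","top"):
    c=capture(n); im=cv2.cvtColor(c["frame"],cv2.COLOR_RGB2BGR); cv2.imwrite(f"pics/{n}0.png",im)
    print(n,np.round(c["origin"],3).tolist(),np.round(c["rotation"],3).tolist(),c["k1"],np.array(c["K"]).tolist())
    for t in("lid","lid_handle","flap_left_mid","pot","rack","spray","turner","jar"):
        print(t,[(np.round(d["bbox"]).tolist(),round(d["conf"],2)) for d in search_frame(c,t)])
s=r.get_state(); print(s)
E
```

```text
pics
side [0.515, 0.71, 0.943] [-139.545, 0.875, -179.845] -0.09317260345333685 [[498.34134381329017, 0.0, 322.5570027500915], [0.0, 498.34134381329017, 239.7643548279923], [0.0, 0.0, 1.0]]
lid [([279.0, 140.0, 343.0, 211.0], 0.91), ([384.0, 313.0, 525.0, 446.0], 0.84), ([372.0, 125.0, 468.0, 196.0], 0.62), ([190.0, 163.0, 263.0, 218.0], 0.57)]
lid_handle [([189.0, 166.0, 261.0, 218.0], 0.86), ([278.0, 140.0, 342.0, 209.0], 0.75), ([385.0, 311.0, 524.0, 444.0], 0.59)]
flap_left_mid [([401.0, 376.0, 428.0, 400.0], 0.97), ([313.0, 142.0, 322.0, 156.0], 0.63), ([387.0, 141.0, 402.0, 155.0], 0.51)]
pot [([253.0, 294.0, 349.0, 416.0], 0.7)]
rack [([275.0, 177.0, 341.0, 221.0], 0.67)]
spray [([253.0, 436.0, 300.0, 480.0], 0.61), ([277.0, 142.0, 345.0, 210.0], 0.47)]
turner [([178.0, 240.0, 215.0, 344.0], 0.69)]
jar [([282.0, 108.0, 305.0, 145.0], 0.78)]
top [0.313, -0.016, 1.709] [-171.583, 1.103, -91.712] -0.0009793223422563432 [[542.8996199706361, 0.0, 320.5767668055759], [0.0, 542.8996199706361, 239.63139632540478], [0.0, 0.0, 1.0]]
lid [([195.0, 293.0, 284.0, 387.0], 0.97), ([363.0, 21
[... 607 characters left out ...]
], 0.85)]
{'time_s': 0.9, 'joints': array([-5.99267661e+01,  2.05433218e+01,  6.82569198e-01,  9.23558940e-04,
       -7.01367578e+01, -1.65085538e+01]), 'qd': array([-0.10317925,  0.04812836, -0.03816037, -0.01298452,  0.07731383,
        0.00671831]), 'joint_torque': array([ 1.94968416e-03, -5.82352531e+01,  2.93305653e+01,  7.00255752e+00,
        1.25925758e-02, -1.75729605e-05]), 'tcp_pos': array([ 0.15830728, -0.65615376,  0.20320312]), 'eef_rot': array([-1.79997366e+02, -1.25363114e-04, -1.66435006e+02]), 'contact_force': array([ 0.26570148, -0.46681554, -0.45268906]), 'moment': array([-0.01173745,  0.07177202, -0.04522268]), 'gripper_force': 0.0, 'gripper_width': 0.08784795656181323}
```

View pics/side0.png

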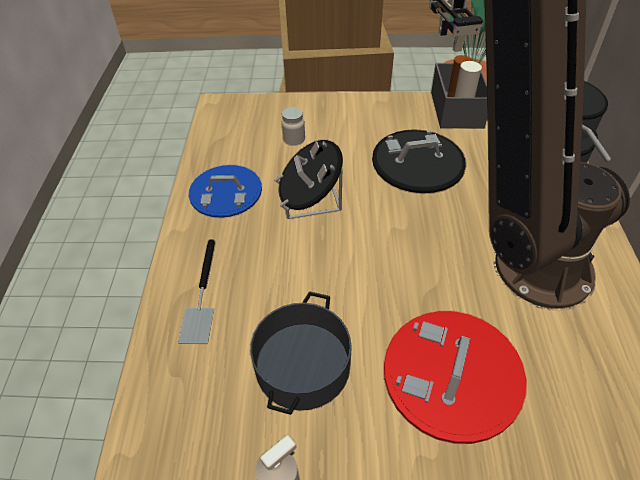

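View pics/top0.png

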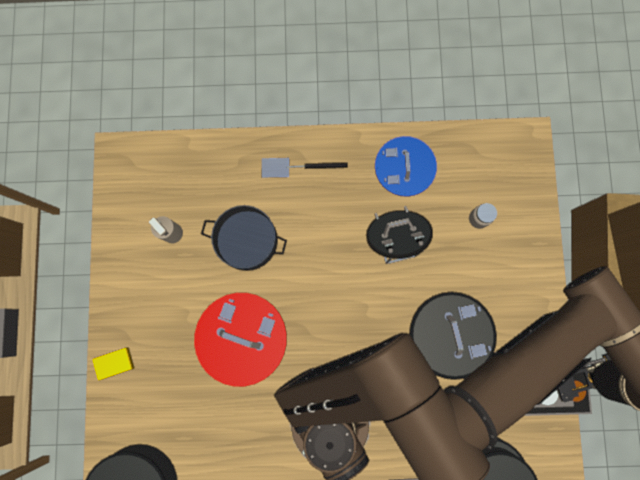

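```bash
sed -i 's/np.array(c\["rotation"\])/Ro.from_euler("xyz",c["rotation"],degrees=True).as_matrix()/' h.py
cat > fit.py <<'E'
from h import *
from scipy.optimize import least_squares, minimize
def lidR(yaw,tilt=0.65): return Ro.from_euler("xyz",[0,-tilt,yaw]).as_matrix()
a=np.linspace(0,2*np.pi,90,endpoint=False)
DISC=np.vstack([np.c_[.1*np.cos(a),.1*np.sin(a),0*a+z] for z in(0,.01)])
HAN=np.array([[sx,sy,z] for sx in(-.006,.006) for (sy,z) in((.03,.054),(-.03,.054),(.044,.01),(-.044,.01))])
def hull(c,P): return cv2.convexHull(proj(c,P).astype(np.float32))
def mask(c,sets):
    m=np.zeros((1920,2560),np.uint8)
    for P in sets: cv2.fillConvexPoly(m,np.round(hull(c,P)*4).astype(int),255)
    return cv2.resize(m,(640,480),interpolation=cv2.INTER_AREA)/255.
E
python3 - <<'E'
from fit import *
obs=[];tiles=[]
for n,b in(("side",(255,125,365,225)),("top",(350,195,450,275))):
    c=capture(n)
    def near(L): return [d for d in L if b[0]<np.mean(d["bbox"][::2])<b[2] and b[1]<np.mean(d["bbox"][1::2])<b[3]]
    L=near(outline_of(c,"lid")); reg=L[0]["region"].astype(float); print(n,[(d["bbox"],d["conf"],d["region"].sum()) for d in L])
    for t in("flap_left_mid","flap_right_mid"): print(t,[(np.round(d["bbox"],1).tolist(),round(d["conf"],2)) for d in near(search_frame(c,t))])
    obs.append((c,reg))
    P=outline_of(c,"pot"); pr=P[0]["region"].astype(float); print("pot",P[0]["bbox"],P[0]["conf"]); obs[-1]+=(pr,)
    t=cv2.cvtColor(c["frame"],cv2.COLOR_RGB2BGR)[b[1]:b[3],b[0]:b[2]]
    t=cv2.resize(t,None,fx=5,fy=5,interpolation=cv2.INTER_CUBIC); tiles.append((n,b,t))
def cost(p):
    e=0
    for c,reg,_ in obs:
        m=mask(c,[DISC@lidR(p[2]).T+[p[0],p[1],.095],HAN@lidR(p[2]).T+[p[0],p[1],.095]])
        e+=np.abs(m-reg).sum()/reg.sum()
    return e
c=obs[1][0]; g=onz(c,(399,234),.11)
best=min((minimize(cost,[g[0],g[1],y],method="Nelder-Mead",options=dict(initial_simplex=np.array([[g[0],g[1],y],[g[0]+.015,g[1],y],[g[0],g[1]+.015,y],[g[0],g[1],y+.12]]),xatol=2e-4,fatol=1e-4)) for y in(np.pi-.2,np.pi,np.pi+.2)),key=lambda o:o.fun)
print("lid",best.x,best.fun)
# pot
C=np.vstack([np.c_[.098*np.cos(a),.098*np.sin(a),0*a+.085],np.c_[.09*np.cos(a),.09*np.sin(a),0*a]])
def pc(p): return sum(np.abs(mask(c,[C+[p[0],p[1],0]])-pr).sum()/pr.sum() for c,_,pr in obs)
g=onz(c,(244,238),.085)
o=minimize(pc,g[:2],method="Nelder-Mead",options=dict(initial_simplex=[g[:2],g[:2]+[.015,0],g[:2]+[0,.015]],xatol=2e-4)); print("pot",o.x,o.fun)
M=np.zeros((600,800,3),np.uint8)
R=lidR(best.x[2]);T=np.r_[best.x[:2],.095]
K=np.array([[0,.03,.048],[0,-.03,.048],[0,.044,.01],[0,-.044,.01],[.029,.045,.014],[.029,-.045,.014],[.07,.045,.021],[.07,-.045,.021]])
for i,((n,b,t),(c,_,_)) in enumerate(zip(tiles,obs)):
    for q in proj(c,K@R.T+T): cv2.circle(t,tuple(np.round((q+.5-b[:2])*5).astype(int)),2,(0,255,0),-1)
    h=(hull(c,DISC@R.T+T)[:,0]+.5-b[:2])*5; cv2.polylines(t,[np.round(h).astype(int)],True,(0,0,255),1)
    t=cv2.resize(t,(400,int(t.shape[0]*400/t.shape[1]))); M[:t.shape[0],400*i:400*i+400]=t
cv2.imwrite("pics/fit.png",M[:380])
E
```

```text
side [([277.6, 138.3, 343.1, 214.8], 0.63, np.int64(3193))]
flap_left_mid [([312.6, 140.9, 321.0, 156.8], 0.39), ([278.4, 141.4, 344.2, 208.7], 0.22)]
flap_right_mid []
pot [250.8, 291.7, 348.5, 418.2] 0.96
top [([365.8, 210.1, 435.5, 260.4], 0.55, np.int64(2571))]
flap_left_mid []
flap_right_mid [([383.2, 238.2, 392.1, 246.9], 0.6)]
pot [199.9, 204.1, 284.2, 270.4] 0.76
lid [ 0.55999755 -0.22775918  3.31239589] 0.0754934861449006
pot [0.57048478 0.24421554] 0.17864971097052923
```

View pics/fit.png

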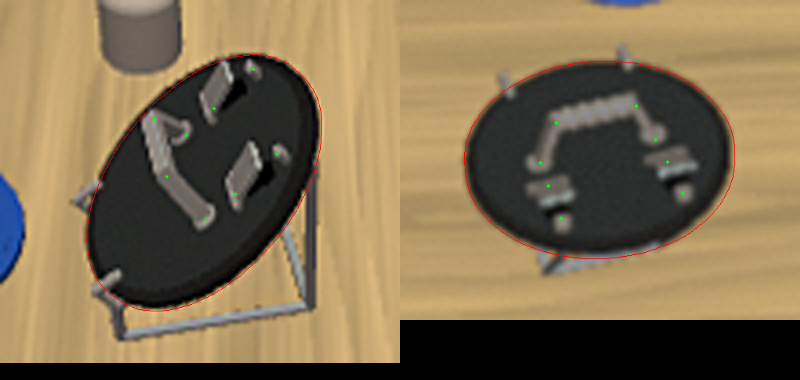

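```bash
cat > go.py <<'E'
import sys
from fit import *
LID=np.array([.560,-.2278,.095]); YAW=3.312; R=lidR(YAW); X,Y,Z=R.T
TOOL=np.c_[np.cross(X,-Z),X,-Z]   # tool x,y,z columns
def W(p): return LID+R@(np.array(p)/1000)
def to(p,T=TOOL,world=False):
    s=r.get_state(); P=np.array(p) if world else W(p)
    d=(P-s["tcp_pos"])/.025; w=(Ro.from_matrix(T)*Ro.from_euler("xyz",s["eef_rot"],degrees=True).inv()).as_rotvec(degrees=True)
    print("target",P.round(4),"shift units",d.round(2),"rot",w.round(2),"|",np.linalg.norm(w).round(1),"j",s["joints"].round(0),"F",s["contact_force"].round(1),"M",s["moment"].round(2))
    print("in lid frame now",(1000*R.T@(s["tcp_pos"]-LID)).round(1), "t",round(s["time_s"],2))
E
python3 -c "
from go import *
to([42,45,110]); to([42,-45,110]); print('X',(X/25*1).round(4),Y.round(3),Z.round(3))"
```

```text
target [ 0.6003 -0.2665  0.208 ] shift units [17.68 15.58  0.19] rot [22.46 34.15 82.9 ] | 92.4 j [-60.  21.   1.   0. -70. -17.] F [-0.1  0.2 -0.2] M [ 0.05 -0.02  0.01]
in lid frame now [ 438.4  354.  -197.4] t 1.4
target [ 0.585  -0.1778  0.208 ] shift units [17.07 19.13  0.19] rot [22.46 34.15 82.9 ] | 92.4 j [-60.  21.   1.   0. -70. -17.] F [-0.1  0.2 -0.2] M [ 0.05 -0.02  0.01]
in lid frame now [ 438.4  354.  -197.4] t 1.4
X [-0.0314 -0.0054  0.0242] [ 0.17  -0.986  0.   ] [0.596 0.103 0.796]
```

```bash
python3 -m creep '[[0,0,0,1,0,0,0],[0,0.5,0.3,1,0,0,0],[0,0.9,0.7,1,1.6,2.4,5.9],[0,0.9,0.7,1,1.6,2.4,5.9],[0,0.9,0.8,1,1.6,2.4,5.9],[0,0.9,0.8,1,1.6,2.4,5.9],[0,0.9,0.8,0,1.6,2.4,5.9],[0,0.9,0.8,0,1.6,2.4,5.9]]' 20
python3 -m creep '[[0,0.9,0.8,0,1.6,2.4,5.9],[0,0.9,0.8,0,1.6,2.4,5.9],[0,0.9,0.8,0,1.6,2.4,5.9],[0,0.9,0.8,0,1.6,2.4,5.9],[0,0.9,0.8,0,1.6,2.4,5.9],[0,0.9,0.8,0,1.6,2.4,5.9],[0,0.9,0.8,0,1.6,2.4,5.9],[0,0.9,0.8,0,1.6,2.4,5.9]]'
python3 -c "
from go import *
to([42,45,110])"
```

```text
time_s: 2.07
tcp_pos: [0.3071, -0.5334, 0.3554]
eef_rot: [164.6, -7.1, -129.5]
contact_force: [0.3, -1.3, -2.2]
gripper_width: 0.0399
gripper_force: 0.0
time_s: 2.73
tcp_pos: [0.487, -0.3726, 0.353]
eef_rot: [143.1, 0.2, -80.4]
contact_force: [-0.1, -0.9, 0.1]
gripper_width: 0.0001
gripper_force: 0.0
target [ 0.6003 -0.2665  0.208 ] shift units [ 4.53  4.24 -5.8 ] rot [-0.24  0.27  0.14] | 0.4 j [ -11.   31.   21.   13. -114.   23.] F [-0.1 -0.9  0.1] M [ 0.26 -1.95  0.09]
in lid frame now [232.9 130.3 147. ] t 2.73
```

```bash
python3 -m creep '[[0,0.9,0.85,0,0,0,0],[0,0.9,0.85,0,0,0,0],[0,0.9,0.85,-0.9,0,0,0],[0,0.9,0.85,-1,0,0,0],[0,0.9,0.85,-1,0,0,0],[0,0,0,-1,0,0,0],[0,0,0,-1,0,0,0],[0,0,0,-0.9,0,0,0]]'
python3 -c "
from go import *
to([42,45,60])
c=capture('side'); im=cv2.cvtColor(c['frame'],cv2.COLOR_RGB2BGR)[90:240,230:430]; cv2.imwrite('pics/s1.png',cv2.resize(im,None,fx=4,fy=4))"
```

```text
time_s: 3.4
tcp_pos: [0.5987, -0.2665, 0.2059]
eef_rot: [143.1, 0.1, -80.6]
contact_force: [0.7, -0.4, 0.1]
gripper_width: 0.0001
gripper_force: 0.0
target [ 0.5705 -0.2717  0.1682] shift units [-1.13 -0.21 -1.51] rot [-0.18  0.33  0.35] | 0.5 j [  -3.   41.   23.    7. -108.   12.] F [ 0.7 -0.4  0.1] M [ 0.34 -1.86 -0.02]
in lid frame now [ 42.   44.7 107.3] t 3.4
```

View pics/s1.png

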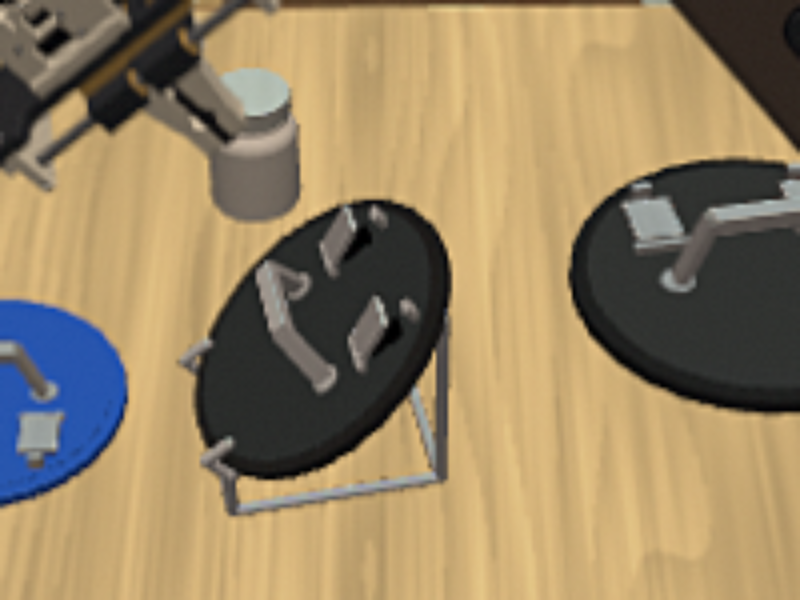

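```bash
python3 -m creep '[[0,-0.37,-0.06,-0.49,0,0,0],[0,-0.37,-0.06,-0.49,0,0,0],[0,-0.37,-0.06,-0.49,0,0,0],[0,-0.37,-0.06,-0.49,0,0,0],[0,-0.12,-0.02,-0.16,0,0,0],[0,-0.12,-0.02,-0.16,0,0,0],[0,-0.12,-0.02,-0.16,0,0,0]]'
python3 -m creep '[[0,-0.12,-0.02,-0.16,0,0,0],[0,-0.12,-0.02,-0.16,0,0,0],[0,0,0,0,0,0,0],[0,0,0,0,0,0,0]]'
python3 -c "
from go import *
to([42,45,18]);print(Z@r.get_state()['contact_force'])"
```

```text
time_s: 4.03
tcp_pos: [0.5528, -0.2752, 0.1478]
eef_rot: [143.2, 0.1, -80.6]
contact_force: [0.3, 0.1, -0.4]
gripper_width: 0.0006
gripper_force: 0.0
time_s: 4.37
tcp_pos: [0.5463, -0.2759, 0.1392]
eef_rot: [143.2, 0.1, -80.7]
contact_force: [0.5, -0.3, 0.4]
gripper_width: 0.0004
gripper_force: 0.0
target [ 0.5454 -0.276   0.1347] shift units [-0.04 -0.   -0.18] rot [-0.16  0.39  0.42] | 0.6 j [ -3.  39.  10.   8. -97.  11.] F [ 0.5 -0.3  0.4] M [ 0.31 -1.85 -0.01]
in lid frame now [44.  45.1 22.1] t 4.37
0.6004993653043958
```

```bash
python3 -m creep '[[0,-0.05,-0.01,-0.08,0,0,0],[0,-0.05,-0.01,-0.08,0,0,0],[0,0,0,0,0,0,0]]'
python3 -c "
from go import *
to([42,45,18]);print(Z@r.get_state()['contact_force'])
c=capture('side'); im=cv2.cvtColor(c['frame'],cv2.COLOR_RGB2BGR)[110:230,260:380]; cv2.imwrite('pics/s2.png',cv2.resize(im,None,fx=5,fy=5,interpolation=cv2.INTER_CUBIC))"
```

```text
time_s: 4.62
tcp_pos: [0.5436, -0.2763, 0.1348]
eef_rot: [143.2, 0.1, -80.7]
contact_force: [-0.1, -0.6, -0.4]
gripper_width: 0.0007
gripper_force: 0.0
target [ 0.5454 -0.276   0.1347] shift units [ 0.07  0.01 -0.  ] rot [-0.18  0.38  0.43] | 0.6 j [ -3.  39.   9.   8. -96.  11.] F [-0.1 -0.6 -0.4] M [ 0.37 -1.82  0.03]
in lid frame now [43.5 45.  16.9] t 4.62
-0.3752982572420379
```

View pics/s2.png

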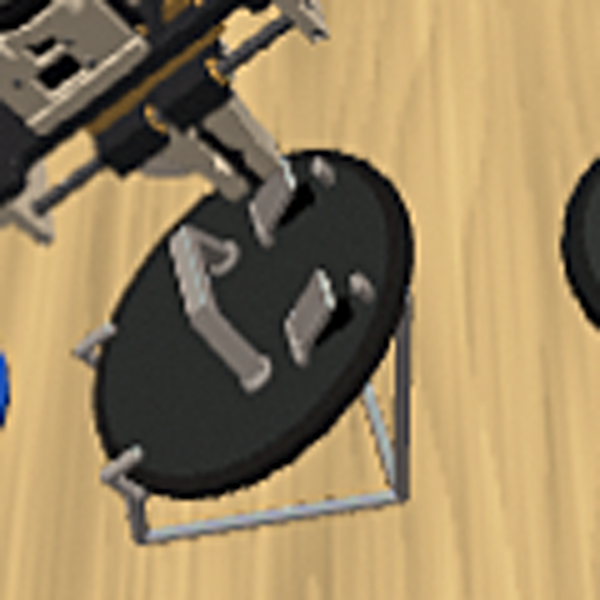

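```bash
python3 -c "
from go import *
c=capture('side'); c2=capture('top')
s=r.get_state(); T=s['tcp_pos'];E=Ro.from_euler('xyz',s['eef_rot'],degrees=True).as_matrix()
pts=np.vstack([T,T-E[:,2]*.05,T+E[:,1]*.02,T-E[:,1]*.02,W([47,45,18])])
print(((proj(c,pts)-[260,110]+.5)*5).round(0).tolist()); print(proj(c2,pts).round(1).tolist())
im=cv2.cvtColor(c2['frame'],cv2.COLOR_RGB2BGR)[190:280,350:470]; im=cv2.resize(im,None,fx=5,fy=5,interpolation=cv2.INTER_CUBIC)
for q in proj(c2,pts): cv2.circle(im,tuple(np.round((q+.5-[350,190])*5).astype(int)),2,(0,255,0),-1)
cv2.imwrite('pics/t2.png',im)"
```

```text
[[287.0, 204.0], [225.0, 147.0], [318.0, 181.0], [257.0, 226.0], [292.0, 199.0]]
[[417.7, 237.4], [417.7, 225.1], [419.6, 242.1], [415.9, 232.7], [418.0, 238.0]]
```

View pics/t2.png

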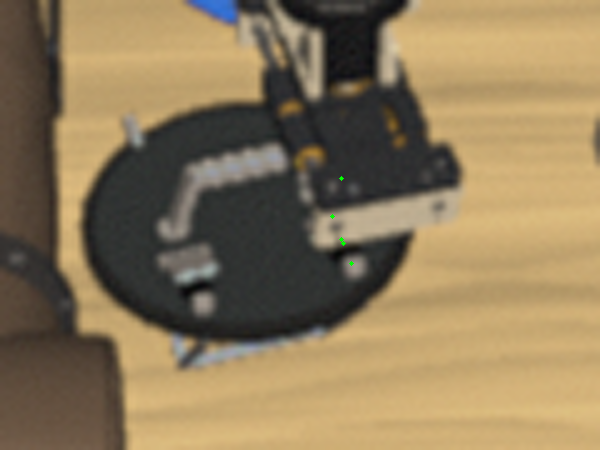

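```bash
python3 -m creep '[[40,0.37,0.06,0.49,0,0,0],[40,0.37,0.06,0.49,0,0,0],[40,0.37,0.06,0.49,0,0,0],[40,0.37,0.06,0.49,0,0,0],[40,0,0,0,0,0,0],[40,0,0,0,0,0,0]]'
python3 - <<'E'
from go import *
s=r.get_state(); S0=(np.array([.1583,-.6562,.2032]),[-180,0,-166.435],.088)
S1=(s['tcp_pos'],s['eef_rot'],s['gripper_width']); print(S1)
M=np.zeros((600,800,3),np.uint8)
for i,n in enumerate(("side","top")):
    c=capture(n); now=cv2.cvtColor(c["frame"],cv2.COLOR_RGB2BGR); cv2.imwrite(f"pics/{n}1.png",now)
    for j,(im,(T,e,w)) in enumerate(((cv2.imread(f"pics/{n}0.png"),S0),(now,S1))):
        E=Ro.from_euler('xyz',e,degrees=True).as_matrix()
        pts=proj(c,[T,T+E[:,1]*w/2,T-E[:,1]*w/2,T-E[:,2]*.066])
        b=np.clip(np.round(pts.mean(0)-[40,30]).astype(int),0,[560,420]); t=cv2.resize(im[b[1]:b[1]+60,b[0]:b[0]+80],(400,300),interpolation=cv2.INTER_CUBIC)
        for k,q in enumerate(pts): cv2.circle(t,tuple(np.round((q+.5-b)*5).astype(int)),2,[(0,255,0),(0,0,255),(255,0,0),(255,255,0)][k],-1)
        print(n,j,b,pts.round(1).tolist()); M[300*i:300*i+300,400*j:400*j+400]=t
cv2.imwrite("pics/cmp.png",M)
E
```

```text
time_s: 5.27
tcp_pos: [0.5812, -0.2703, 0.1841]
eef_rot: [143.3, 0.1, -80.6]
contact_force: [-0.5, -0.2, 0.0]
gripper_width: 0.0349
gripper_force: 0.0
(array([ 0.58123534, -0.27026793,  0.18412529]), array([ 1.43252557e+02,  8.88008530e-02, -8.06492692e+01]), 0.034866101090815255)
side 0 [409  15] [[448.0, 49.7], [454.1, 57.1], [442.2, 42.7], [451.7, 28.7]]
side 1 [257 102] [[301.2, 136.4], [306.6, 132.3], [295.7, 140.4], [283.6, 120.4]]
top 0 [534 341] [[571.6, 370.9], [555.9, 375.3], [587.2, 366.5], [582.8, 373.3]]
top 1 [378 188] [[417.6, 221.8], [419.2, 226.0], [415.9, 217.8], [417.5, 204.6]]
```

View pics/cmp.png

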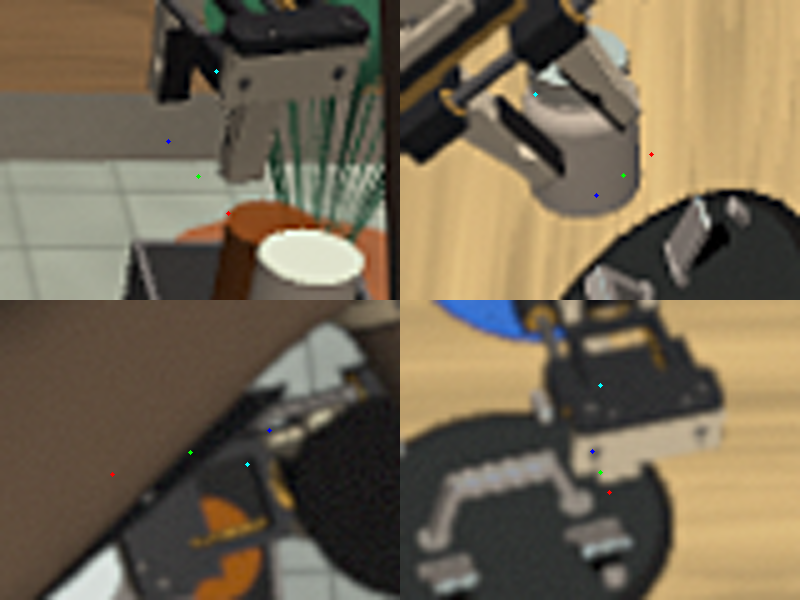

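Run:
```python
from go import *
s=r.get_state(); T=s['tcp_pos'];E=Ro.from_euler('xyz',s['eef_rot'],degrees=True).as_matrix()
c,d=capture("side"),capture("top")
print("base",proj(c,[[0,0,0],[0,0,.2]]),proj(d,[[0,0,0],[0,0,.2]]))
def tri(a,b):
    (o,v),(p,w)=ray(c,a),ray(d,b); A=np.c_[v,-w]; k=np.linalg.lstsq(A,p-o,rcond=None)[0]
    P,Q=o+v*k[0],p+w*k[1]; return (P+Q)/2,np.linalg.norm(P-Q)
P,g=tri((303,125.5),(422,222.5)); print("tip+y",P,g,"reported",T+E[:,1]*s['gripper_width']/2)
# jar & pot & rack & lookalike sanity in both views: jar bbox centres
L=tri((293,115),(484.5,212)); print("jar cap approx",L)
```

```text
base [[543.98994538 267.94809231]
 [574.06135802 210.13396083]] [[329.33506142 424.4586271 ]
 [329.08829083 438.7474681 ]]
tip+y [ 0.57505965 -0.27817522  0.21068866] 0.001497648254628424 reported [ 0.56474731 -0.27281304  0.1950085 ]
jar cap approx (array([ 0.61819397, -0.48771015,  0.09366129]), np.float64(0.004665961879481086))
```

```bash
python3 -m creep '[[0,-0.03,0.16,0,0,0,0],[0,-0.37,-0.06,-0.49,0,0,0],[0,-0.37,-0.06,-0.49,0,0,0],[0,-0.37,-0.06,-0.49,0,0,0],[0,-0.2,-0.03,-0.27,0,0,0],[0,0,0,0,0,0,0]]'
python3 -c "
from go import *
to([42,45,18]);print(Z@r.get_state()['contact_force'])"
python3 -m creep '[[0,-0.12,-0.02,-0.16,0,0,0],[0,-0.07,-0.01,-0.1,0,0,0],[0,0,0,0,0,0,0]]'
python3 -c "
from go import *
to([42,45,18]);print(Z@r.get_state()['contact_force'])"
```

```text
time_s: 5.97
tcp_pos: [0.5455, -0.2714, 0.1395]
eef_rot: [143.0, 0.2, -80.7]
contact_force: [0.3, 0.2, -0.9]
gripper_width: 0.0058
gripper_force: 0.0
target [ 0.5454 -0.276   0.1347] shift units [-0.   -0.18 -0.19] rot [-0.21  0.23  0.46] | 0.6 j [ -3.  39.  10.   7. -97.  11.] F [ 0.3  0.2 -0.9] M [ 0.36 -1.86 -0.02]
in lid frame now [44.2 40.6 22.3] t 5.97
-0.5126570429170552
time_s: 6.22
tcp_pos: [0.5425, -0.2723, 0.134]
eef_rot: [143.2, 0.1, -80.7]
contact_force: [-0.7, 0.3, -0.6]
gripper_width: 0.0004
gripper_force: 0.0
target [ 0.5454 -0.276   0.1347] shift units [ 0.12 -0.15  0.03] rot [-0.17  0.4   0.42] | 0.6 j [ -3.  39.   9.   7. -96.  11.] F [-0.7  0.3 -0.6] M [ 0.27 -1.84  0.  ]
in lid frame now [43.3 40.9 16.1] t 6.22
-0.8497755663011024
```

```bash
for i in 1; do python3 -m creep '[[0,-0.07,-0.01,-0.1,0,0,0],[0,-0.03,0,-0.03,0,0,0],[0,0,0,0,0,0,0]]'; done
python3 -m creep '[[0,-0.07,-0.01,-0.1,0,0,0],[0,-0.03,0,-0.03,0,0,0],[0,0,0,0,0,0,0]]'
python3 -c "
from go import *
to([42,45,18]);print(Z@r.get_state()['contact_force'])"
```

```text
time_s: 6.47
tcp_pos: [0.54, -0.2726, 0.1308]
eef_rot: [143.2, 0.1, -80.7]
contact_force: [0.0, 0.4, -0.3]
gripper_width: 0.0002
gripper_force: 0.0
time_s: 6.72
tcp_pos: [0.5373, -0.2729, 0.1275]
eef_rot: [143.2, 0.1, -80.7]
contact_force: [-0.4, 0.1, 0.3]
gripper_width: 0.0004
gripper_force: 0.0
target [ 0.5454 -0.276   0.1347] shift units [ 0.32 -0.12  0.29] rot [-0.17  0.38  0.42] | 0.6 j [ -3.  39.   8.   7. -95.  11.] F [-0.4  0.1  0.3] M [ 0.33 -1.85  0.08]
in lid frame now [43.5 40.6  7.7] t 6.72
0.02600527537085285
```

```bash
cat > tile.py <<'E'
from go import *
def tile(name,size=(80,60),extra=[]):
    s=r.get_state(); T=s['tcp_pos'];E=Ro.from_euler('xyz',s['eef_rot'],degrees=True).as_matrix()
    M=np.zeros((600,800,3),np.uint8)
    M=[]
    for n in("side","top"):
        c=capture(n); im=cv2.cvtColor(c["frame"],cv2.COLOR_RGB2BGR); cv2.imwrite(f"pics/{name}_{n}.png",im)
        pts=proj(c,np.vstack([T,T+E[:,1]*.02,T-E[:,1]*.02,T-E[:,2]*.019,W([29,45,14]),W([29,-45,14]),W([47,45,18]),W([47,-45,18])]))
        b=np.round(proj(c,W([20,0,30]))[0]-np.array(size)/2).astype(int); f=400/size[0]
        t=cv2.resize(im[b[1]:b[1]+size[1],b[0]:b[0]+size[0]],None,fx=f,fy=f,interpolation=cv2.INTER_CUBIC)
        for k,q in enumerate(pts): cv2.circle(t,tuple(np.round((q+.5-b)*f).astype(int)),2,[(0,255,0),(0,0,255),(255,0,0),(255,255,0),(255,0,255),(255,0,255),(0,255,255),(0,255,255)][k],-1)
        print(n,b,f); M.append(t)
    cv2.imwrite(f"pics/{name}.png",np.hstack(M))
E
python3 -c "
from tile import *
tile('c3',(70,90))"
```

```text
side [274 119] 5.714285714285714
top [365 187] 5.714285714285714
```

View pics/c3.png

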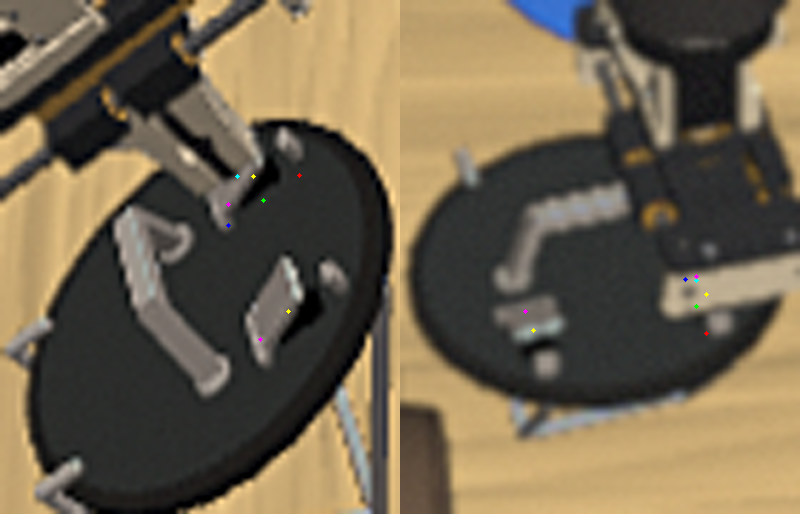

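```bash
python3 -m creep '[[0,-0.07,-0.01,-0.1,0,0,0],[0,-0.03,0,-0.03,0,0,0],[0,0,0,0,0,0,0]]'
python3 -m creep '[[0,-0.07,-0.01,-0.1,0,0,0],[0,0,0,0,0,0,0]]'
python3 -c "
from go import *
to([42,45,18]);print(Z@r.get_state()['contact_force'])"
```

```text
time_s: 7.07
tcp_pos: [0.5348, -0.2731, 0.1242]
eef_rot: [143.2, 0.1, -80.7]
contact_force: [-0.8, 0.4, 0.3]
gripper_width: 0.0008
gripper_force: 0.0
time_s: 7.23
tcp_pos: [0.5332, -0.2735, 0.122]
eef_rot: [143.2, 0.1, -80.6]
contact_force: [0.5, 0.4, 0.5]
gripper_width: 0.0004
gripper_force: 0.2
target [ 0.5454 -0.276   0.1347] shift units [ 0.49 -0.1   0.51] rot [-0.15  0.4   0.41] | 0.6 j [ -3.  39.   7.   7. -94.  11.] F [0.5 0.4 0.5] M [ 0.29 -1.79  0.01]
in lid frame now [43.6 40.5  0.8] t 7.23
0.8012024321756985
```

```bash
python3 -m creep '[[0,-0.05,-0.01,-0.06,0,0,0],[0,0,0,0,0,0,0]]'
python3 -m creep '[[0,-0.05,-0.01,-0.06,0,0,0],[0,0,0,0,0,0,0]]'
python3 -m creep '[[0,-0.03,0,-0.03,0,0,0],[0,0,0,0,0,0,0]]'
python3 -c "
from go import *
to([42,45,18]);print(Z@r.get_state()['contact_force'])"
```

```text
time_s: 7.4
tcp_pos: [0.5323, -0.2738, 0.1211]
eef_rot: [143.2, 0.1, -80.6]
contact_force: [0.2, -0.2, 3.1]
gripper_width: 0.0005
gripper_force: 1.1
time_s: 7.57
tcp_pos: [0.5306, -0.2738, 0.1188]
eef_rot: [143.2, 0.1, -80.7]
contact_force: [-0.5, -0.3, 0.4]
gripper_width: 0.0004
gripper_force: 0.2
time_s: 7.73
tcp_pos: [0.5303, -0.2739, 0.1184]
eef_rot: [143.2, 0.1, -80.6]
contact_force: [1.2, 1.4, 4.4]
gripper_width: 0.0
gripper_force: 1.9
target [ 0.5454 -0.276   0.1347] shift units [ 0.61 -0.08  0.65] rot [-0.15  0.43  0.41] | 0.6 j [ -3.  39.   6.   8. -93.  11.] F [1.2 1.4 4.4] M [ 0.44 -1.42 -0.11]
in lid frame now [43.7 40.4 -3.8] t 7.73
4.412769713839486
```

```bash
python3 -m creep '[[0,-0.03,0,-0.03,0,0,0],[0,-0.03,0,-0.03,0,0,0],[0,0,0,0,0,0,0]]'
python3 -m creep '[[0,0.5,0.08,0.66,0,0,0],[0,0.5,0.08,0.66,0,0,0],[0,-0.15,0.88,0,0,0,0],[0,-0.15,0.88,0,0,0,0],[0,-0.15,0.88,0,0,0,0],[0,-0.15,0.88,0,0,0,0],[0,-0.3,-0.05,-0.4,0,0,0],[0,0,0,0,0,0,0]]'
python3 -c "
from go import *
to([43.5,-49,0]);print(Z@r.get_state()['contact_force'])
for n in ('side','top'):
  c=capture(n)
  print(n,proj(c,np.array([W([47,45,18]),W([29,45,14]),W([62,45,18])])).round(1).tolist(),[(np.round(d['bbox'],1).tolist(),round(d['conf'],2)) for d in search_frame(c,'flap_left_mid')])"
```

```text
time_s: 7.98
tcp_pos: [0.53, -0.2741, 0.118]
eef_rot: [143.3, 0.0, -80.6]
contact_force: [4.5, 2.0, 9.4]
gripper_width: 0.0005
gripper_force: 5.1
time_s: 8.65
tcp_pos: [0.5297, -0.1817, 0.1383]
eef_rot: [143.1, 0.2, -80.6]
contact_force: [0.5, -0.7, -0.2]
gripper_width: 0.0008
gripper_force: 0.0
target [ 0.5176 -0.1854  0.1213] shift units [-0.48 -0.15 -0.68] rot [-0.24  0.27  0.36] | 0.5 j [  4.  36.   5.   3. -96.   5.] F [ 0.5 -0.7 -0.2] M [ 0.33 -1.89 -0.01]
in lid frame now [ 43.8 -50.6  21.1] t 8.65
0.08076879644664382
side [[317.8, 149.4], [313.3, 154.3], [322.5, 146.0]] [([384.8, 140.4, 401.6, 154.7], 0.71), ([402.9, 376.9, 427.5, 398.5], 0.61), ([315.4, 165.6, 328.8, 180.7], 0.22)]
top [[418.0, 238.0], [416.3, 234.8], [419.4, 241.5]] [([461.4, 304.8, 478.4, 316.9], 0.72), ([414.0, 234.0, 421.9, 241.3], 0.43)]
```

```bash
python3 -m creep '[[0,-0.15,0.01,-0.2,0,0,0],[0,-0.15,-0.03,-0.2,0,0,0],[0,-0.14,-0.03,-0.2,0,0,0],[0,0,0,0,0,0,0]]'
for i in 1; do python3 -m creep '[[0,-0.05,-0.01,-0.06,0,0,0],[0,0,0,0,0,0,0]]'; done
python3 -m creep '[[0,-0.05,-0.01,-0.06,0,0,0],[0,0,0,0,0,0,0]]'
python3 -m creep '[[0,-0.05,-0.01,-0.06,0,0,0],[0,0,0,0,0,0,0]]'
python3 -c "
from go import *
to([43.5,-49,-3]);print(Z@r.get_state()['contact_force'])"
```

```text
time_s: 9.18
tcp_pos: [0.5186, -0.1846, 0.1235]
eef_rot: [143.1, 0.1, -80.7]
contact_force: [0.1, 0.1, -0.0]
gripper_width: 0.0003
gripper_force: 0.0
time_s: 9.35
tcp_pos: [0.5186, -0.1848, 0.123]
eef_rot: [143.2, 0.1, -80.7]
contact_force: [-0.3, -0.2, -0.4]
gripper_width: 0.0004
gripper_force: 0.0
time_s: 9.52
tcp_pos: [0.5175, -0.1849, 0.1216]
eef_rot: [143.2, 0.1, -80.7]
contact_force: [1.0, 0.7, 0.2]
gripper_width: 0.0005
gripper_force: 0.0
time_s: 9.68
tcp_pos: [0.5164, -0.1852, 0.1204]
eef_rot: [143.2, 0.1, -80.6]
contact_force: [0.5, 0.4, 1.5]
gripper_width: 0.0007
gripper_force: 0.5
target [ 0.5158 -0.1857  0.1189] shift units [-0.02 -0.02 -0.06] rot [-0.15  0.42  0.41] | 0.6 j [  3.  36.   2.   3. -93.   5.] F [0.5 0.4 1.5] M [ 0.36 -1.69  0.01]
in lid frame now [ 43.8 -49.4  -1.4] t 9.68
1.552996655641699
```

```bash
python3 -m creep '[[0,-0.05,-0.01,-0.06,0,0,0],[0,0,0,0,0,0,0]]'
python3 -m creep '[[0,-0.05,-0.01,-0.06,0,0,0],[0,0,0,0,0,0,0]]'
python3 -m creep '[[0,-0.05,-0.01,-0.06,0,0,0],[0,0,0,0,0,0,0]]'
python3 -c "
from go import *
to([43.5,-49,-3]);print(Z@r.get_state()['contact_force'])"
```

```text
time_s: 9.85
tcp_pos: [0.5154, -0.1855, 0.1194]
eef_rot: [143.2, 0.1, -80.6]
contact_force: [0.9, 0.9, 3.3]
gripper_width: 0.0006
gripper_force: 1.3
time_s: 10.02
tcp_pos: [0.5137, -0.1856, 0.1173]
eef_rot: [143.2, 0.1, -80.7]
contact_force: [-0.3, -0.3, 1.5]
gripper_width: 0.0006
gripper_force: 0.9
time_s: 10.18
tcp_pos: [0.5134, -0.1858, 0.1169]
eef_rot: [143.3, 0.1, -80.6]
contact_force: [2.3, 2.0, 8.2]
gripper_width: 0.0001
gripper_force: 4.0
target [ 0.5158 -0.1857  0.1189] shift units [0.09 0.01 0.08] rot [-0.14  0.51  0.37] | 0.6 j [  3.  36.   1.   4. -93.   5.] F [2.3 2.  8.2] M [ 0.78 -0.71 -0.49]
in lid frame now [ 44.1 -49.3  -6.1] t 10.18
8.086756549967417
```

```bash
python3 -m creep '[[0,0.45,0.08,0.6,0,0,0],[60,0.45,0.08,0.6,0,0,0],[60,0.45,0.08,0.6,0,0,0],[60,0.56,-0.51,-0.35,0,0,0],[60,0.56,-0.51,-0.35,0,0,0],[60,0.56,-0.51,-0.35,0,0,0],[60,0,0,0,0,0,0],[60,0,0,0,0,0,0]]'
python3 -c "
from tile import *
to([-1,-4,4])
tile('c4',(70,60))
for n in ('side','top'):
  c=capture(n)
  for t in ('flap_left_mid','flap_right_mid'): print(n,[(np.round(d['bbox'],1).tolist(),round(d['conf'],2)) for d in search_frame(c,t)])"
```

```text
time_s: 10.85
tcp_pos: [0.5877, -0.2185, 0.1326]
eef_rot: [143.0, 0.1, -80.7]
contact_force: [0.3, 0.2, 0.1]
gripper_width: 0.0414
gripper_force: 0.0
target [ 0.5625 -0.2233  0.0976] shift units [-1.01 -0.19 -1.4 ] rot [-0.19  0.25  0.5 ] | 0.6 j [   1.   42.   15.    5. -100.    8.] F [0.3 0.2 0.1] M [ 0.36 -1.86 -0.08]
in lid frame now [-0.2 -4.4 47.4] t 10.85
side [274 134] 5.714285714285714
top [365 202] 5.714285714285714
side [([274.3, 173.1, 341.7, 218.8], 0.69), ([402.2, 376.0, 429.8, 396.8], 0.67), ([312.6, 143.8, 327.4, 156.3], 0.48)]
side [([416.6, 320.5, 442.9, 342.4], 0.74), ([201.5, 195.2, 213.7, 198.5], 0.44), ([317.9, 166.7, 329.7, 177.4], 0.43)]
top [([462.2, 308.2, 476.8, 319.3], 0.64), ([364.0, 215.4, 435.0, 259.9], 0.6), ([413.7, 237.2, 422.4, 241.3], 0.42)]
top [([466.7, 344.6, 486.0, 356.6], 0.49), ([380.5, 238.9, 396.0, 251.7], 0.47)]
```

View pics/c4.png

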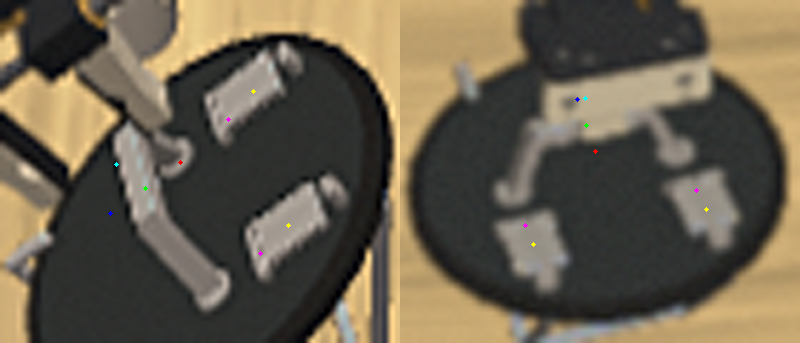

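```bash
python3 -m creep '[[60,-0.26,-0.04,-0.34,0,0,0],[60,-0.26,-0.05,-0.35,0,0,0],[60,0,0,0,0,0,0]]'
python3 -m creep '[[60,-0.26,-0.04,-0.34,0,0,0],[60,-0.24,-0.05,-0.35,0,0,0],[60,0,0,0,0,0,0]]'
python3 -m creep '[[30,0,0,0,0,0,0],[10,0,0,0,0,0,0],[10,0,0,0,0,0,0],[10,0,0,0,0,0,0],[10,0,0,0,0,0,0]]' 6
python3 -c "
from go import *
to([-1,-4,4])"
```

```text
time_s: 11.5
tcp_pos: [0.5738, -0.22, 0.1162]
eef_rot: [143.1, 0.2, -80.7]
contact_force: [0.3, 0.2, -0.9]
gripper_width: 0.06
gripper_force: 0.0
time_s: 11.75
tcp_pos: [0.5613, -0.2224, 0.0988]
eef_rot: [143.1, 0.2, -80.7]
contact_force: [-0.2, -0.1, -1.3]
gripper_width: 0.0599
gripper_force: 0.0
time_s: 12.17
tcp_pos: [0.5632, -0.2226, 0.1001]
eef_rot: [143.2, 0.1, -80.7]
contact_force: [0.6, -0.3, -0.6]
gripper_width: 0.0324
gripper_force: 0.0
target [ 0.5625 -0.2233  0.0976] shift units [-0.03 -0.03 -0.1 ] rot [-0.16  0.43  0.42] | 0.6 j [  0.  41.   9.   5. -95.   8.] F [ 0.6 -0.3 -0.6] M [ 0.33 -1.87 -0.01]
in lid frame now [-0.1 -4.6  6.5] t 12.17
```

```bash
python3 -m creep '[[8,-0.03,0,-0.05,0,0,0],[8,0,0,0,0,0,0],[8,0,0,0,0,0,0],[8,0,0,0,0,0,0],[8,0,0,0,0,0,0],[8,0,0,0,0,0,0]]'
python3 -c "
from go import *
to([-1,-4,4])"
```

```text
time_s: 12.67
tcp_pos: [0.5624, -0.2226, 0.0983]
eef_rot: [143.2, 0.1, -80.7]
contact_force: [3.1, 0.5, -4.0]
gripper_width: 0.0124
gripper_force: 6.0
target [ 0.5625 -0.2233  0.0976] shift units [ 0.   -0.03 -0.03] rot [-0.18  0.44  0.42] | 0.6 j [  0.  41.   9.   5. -94.   8.] F [ 3.1  0.5 -4. ] M [ 0.42 -3.21  0.13]
in lid frame now [-0.6 -4.8  4.6] t 12.67
```

```bash
python3 -m creep '[[6,0,0,0,0,0,0],[6,0,0,0,0,0,0],[6,0,0,0,0,0,0],[6,-0.08,-0.01,0.06,0,0,0],[6,-0.16,-0.03,0.12,0,0,0],[6,-0.24,-0.04,0.18,0,0,0],[6,-0.24,-0.04,0.18,0,0,0]]' 50
python3 -m creep '[[6,-0.24,-0.04,0.18,0,0,0],[6,-0.24,-0.04,0.18,0,0,0],[6,-0.24,-0.04,0.18,0,0,0],[6,-0.24,-0.04,0.18,0,0,0],[6,0,0,0,0,0,0]]'
python3 -c "
from go import *
to([45,-4,4])"
```

```text
time_s: 13.25
tcp_pos: [0.5451, -0.2254, 0.112]
eef_rot: [143.3, 0.1, -80.6]
contact_force: [6.6, 1.2, -3.4]
gripper_width: 0.0118
gripper_force: 49.8
time_s: 13.67
tcp_pos: [0.52, -0.2297, 0.1312]
eef_rot: [143.3, 0.1, -80.7]
contact_force: [3.4, 0.9, -2.3]
gripper_width: 0.0114
gripper_force: 49.8
target [ 0.5264 -0.2295  0.1254] shift units [ 0.26  0.01 -0.23] rot [-0.17  0.52  0.43] | 0.7 j [ -0.  36.   4.   6. -94.   8.] F [ 3.4  0.9 -2.3] M [ 0.5  -3.52  0.07]
in lid frame now [53.6 -4.9  4.8] t 13.67
```

```bash
python3 -m creep '[[6,0.1,0.02,0.2,0,0,0],[6,0,0,0.4,0,0,0],[6,0,0,0.6,0,0,0],[6,0,0,0.7,0,0,0],[6,0,0,0.7,0,0,0],[6,0,0,0.7,0,0,0],[6,0,0,0.5,0,0,0],[6,0,0,0,0,0,0]]'
python3 -c "
from go import *
Rl=Ro.from_rotvec([0,0,0]).as_matrix()
s=r.get_state(); E=Ro.from_euler('xyz',s['eef_rot'],degrees=True).as_matrix()
z=-E[:,2]; ax=np.cross(z,[0,0,1]); print('level rotvec',np.degrees(np.arcsin(np.linalg.norm(ax)))*ax/np.linalg.norm(ax), s['joints'])
to([.5705,.2442,.3],E,True)
c=capture('top'); print(len(outline_of(c,'lid')),[(np.round(d['bbox']).tolist(),round(d['conf'],2)) for d in search_frame(c,'lid')])"
```

```text
time_s: 14.33
tcp_pos: [0.5236, -0.2295, 0.228]
eef_rot: [143.4, 0.0, -80.6]
contact_force: [0.3, -0.5, -5.3]
gripper_width: 0.0118
gripper_force: 49.8
level rotvec [  5.94592871 -36.13000318   0.        ] [ 1.49672382e-02  3.24592414e+01  1.04187663e+01  5.72327654e+00
 -1.04142915e+02  8.92842972e+00]
target [0.5705 0.2442 0.3   ] shift units [ 1.88 18.95  2.88] rot [0. 0. 0.] | 0.0 j [   0.   32.   10.    6. -104.    9.] F [ 0.3 -0.5 -5.3] M [ 0.53 -3.38  0.09]
in lid frame now [109.3  -4.5  83.9] t 14.33
4 [([377.0, 144.0, 438.0, 191.0], 0.8), ([192.0, 298.0, 234.0, 386.0], 0.76), ([408.0, 292.0, 495.0, 381.0], 0.75), ([374.0, 218.0, 447.0, 269.0], 0.68)]
```

```bash
python3 -m creep '[[6,0,0,0.3,0.4,-2.4,0],[6,0,0,0.4,0.8,-4.8,0],[6,0.1,0.3,0.4,1,-6,0],[6,0.1,0.5,0.2,1,-6,0],[6,0.1,0.7,0,1,-6,0],[6,0.1,0.8,0,1,-6,0],[6,0.1,0.8,0,0.7,-4.3,0],[6,0.1,0.8,0,0,0,0]]'
python3 -m creep '[[6,0.1,0.8,0,0,0,0],[6,0.1,0.8,0,0,0,0],[6,0.1,0.8,0,0,0,0],[6,0.1,0.8,0,0,0,0],[6,0.1,0.8,0,0,0,0],[6,0.1,0.8,0,0,0,0],[6,0.1,0.8,0,0,0,0],[6,0.1,0.8,0,0,0,0]]'
python3 -c "
from go import *
s=r.get_state(); E=Ro.from_euler('xyz',s['eef_rot'],degrees=True).as_matrix()
z=-E[:,2]; ax=np.cross(z,[0,0,1]); print('level rotvec',np.degrees(ax), s['joints'],s['eef_rot'])
to([.5705,.2442,.18],E,True)"
```

```text
time_s: 15.15
tcp_pos: [0.5341, -0.1314, 0.2583]
eef_rot: [179.4, 0.2, -80.7]
contact_force: [0.3, -0.1, -6.0]
gripper_width: 0.0114
gripper_force: 49.8
time_s: 15.82
tcp_pos: [0.5558, 0.0288, 0.2558]
eef_rot: [178.9, 0.1, -80.6]
contact_force: [0.2, 0.6, -5.8]
gripper_width: 0.0115
gripper_force: 49.8
level rotvec [ 0.09965519 -1.12006858  0.        ] [ 22.86080125   8.39978765  -8.61626755  -0.35705136 -74.05512442
 -13.34474761] [ 1.78878644e+02  8.49080866e-02 -8.05860733e+01]
target [0.5705 0.2442 0.18  ] shift units [ 0.59  8.62 -3.03] rot [ 0.  0. -0.] | 0.0 j [ 23.   8.  -9.  -0. -74. -13.] F [ 0.2  0.6 -5.8] M [ 0.02 -0.09 -0.05]
in lid frame now [  65.9 -253.6  151.8] t 15.82
```

```bash
python3 -m creep '[[6,0.06,0.8,0,0.1,-1.1,0],[6,0.06,0.8,0,0,0,0],[6,0.06,0.8,0,0,0,0],[6,0.06,0.8,0,0,0,0],[6,0.06,0.8,0,0,0,0],[6,0.06,0.8,-0.2,0,0,0],[6,0.06,0.8,-0.3,0,0,0],[6,0.06,0.8,-0.4,0,0,0]]'
python3 -m creep '[[6,0,0.7,-0.4,0,0,0],[6,0,0.5,-0.4,0,0,0],[6,0,0.3,-0.3,0,0,0],[6,0,0.1,-0.2,0,0,0],[6,0,0,-0.1,0,0,0],[6,0,0,0,0,0,0],[6,0,0,0,0,0,0]]'
cat > chk.py <<'E'
from fit import *
s=r.get_state(); E=Ro.from_euler('xyz',s['eef_rot'],degrees=True).as_matrix()
z=-E[:,2]; print('level rotvec',np.degrees(np.cross(z,[0,0,1])),s['tcp_pos'],s['eef_rot'],s['contact_force'])
b=s['tcp_pos']; obs=[]; M=[]
for n in("side","top"):
    c=capture(n); L=[d for d in outline_of(c,"lid")+outline_of(c,"lid_handle") if np.linalg.norm(np.array(d["bbox"]).reshape(2,2).mean(0)-proj(c,b)[0])<40]
    print(n,[(d["bbox"],round(d["conf"],2)) for d in L],[(np.round(d["bbox"],1).tolist(),round(d["conf"],2)) for d in search_frame(c,"pot")])
    k=np.round(proj(c,b)[0]-[50,45]).astype(int)
    im=cv2.cvtColor(c["frame"],cv2.COLOR_RGB2BGR); cv2.imwrite(f"pics/e_{n}.png",im)
    for (P,col) in((DISC[:90]+[b[0],b[1],b[2]-.005],(0,0,255)),(np.c_[.098*np.cos(a),.098*np.sin(a),0*a+.085]+[.5705,.2442,0],(0,255,0))):
        cv2.polylines(im,[np.round(hull(c,P)*16).astype(int)],True,col,1,cv2.LINE_AA,4)
    M.append(cv2.resize(im[k[1]:k[1]+120,k[0]-10:k[0]+110],(400,400),interpolation=cv2.INTER_CUBIC)); print(k)
cv2.imwrite("pics/e.png",np.hstack(M))
E
python3 chk.py
```

```text
time_s: 16.48
tcp_pos: [0.5683, 0.1885, 0.2336]
eef_rot: [-179.9, -0.0, -80.6]
contact_force: [-0.1, 0.4, -6.0]
gripper_width: 0.0115
gripper_force: 49.8
time_s: 17.07
tcp_pos: [0.5697, 0.2276, 0.2006]
eef_rot: [-179.7, 0.0, -80.6]
contact_force: [0.3, 0.4, -5.9]
gripper_width: 0.0115
gripper_force: 49.8
level rotvec [-0.08745823  0.27843385  0.        ] [0.56973731 0.22759064 0.20056457] [-1.79711025e+02  4.08486046e-02 -8.06078716e+01] [ 0.29893877  0.36896773 -5.90290514]
side [([240.8, 258.2, 355.0, 357.9], 0.95), ([242.7, 259.3, 354.7, 355.5], 0.62)] [([242.3, 259.9, 355.6, 355.4], 0.66), ([250.0, 331.4, 348.6, 418.3], 0.56)]
[249 260]
top [([209.3, 194.9, 279.9, 266.7], 0.69), ([210.3, 196.6, 278.5, 267.4], 0.8)] [([205.4, 235.6, 285.4, 270.2], 0.89)]
[192 186]
```

View pics/e.png

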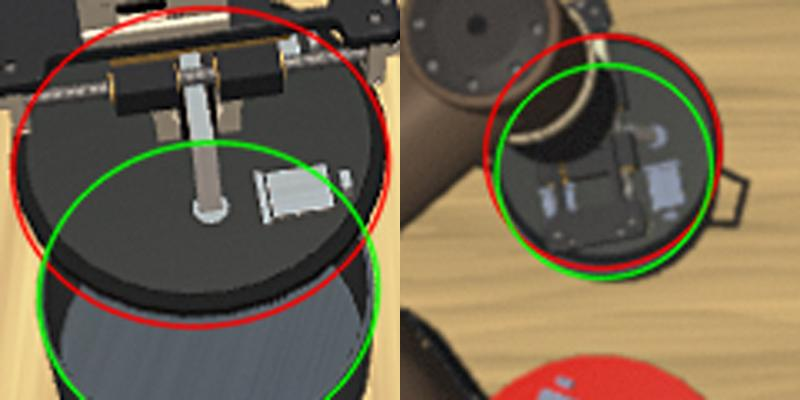

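```bash
python3 -m creep '[[6,0,0.1,-0.15,0,0.1,0],[6,0,0.2,-0.25,0,0.1,0],[6,0,0.3,-0.3,0,0,0],[6,0,0.2,-0.2,0,0,0],[6,0,0.05,-0.1,0,0,0],[6,0,0,0,0,0,0],[6,0,0,0,0,0,0],[6,0,0,0,0,0,0]]'
python3 chk.py
python3 - <<'E'
from fit import *
from scipy.optimize import least_squares
b=r.get_state()['tcp_pos']; C=[capture("side"),capture("top")]; O=[]
for c in C:
    L=[d for d in outline_of(c,"lid") if np.linalg.norm(np.array(d["bbox"]).reshape(2,2).mean(0)-proj(c,b)[0])<40]; O.append(np.array(L[0]["bbox"]) if L else None)
def f(p):
    e=[]
    for i,c in enumerate(C):
        if O[i] is None: continue
        h=hull(c,DISC+p)[:,0]; B=np.r_[h.min(0),h.max(0)]
        e+=list((B-O[i])[[0,2,3] if i==0 else [2,3]])
    return e
o=least_squares(f,b-[0,0,.005],loss="soft_l1"); print("lid",o.x,np.round(f(o.x),1),"pot .5705 .2442")
E
```

```text
time_s: 18.13
tcp_pos: [0.5697, 0.2497, 0.1753]
eef_rot: [-179.9, 0.1, -80.6]
contact_force: [-0.7, -0.1, -5.7]
gripper_width: 0.0117
gripper_force: 49.8
level rotvec [-0.09152952  0.07407183  0.        ] [0.56970595 0.24965346 0.17534163] [-1.79911925e+02  7.81475076e-02 -8.05640576e+01] [-0.70737247 -0.14794512 -5.71803741]
side [([240.3, 278.1, 356.2, 374.6], 0.77), ([241.9, 279.3, 351.8, 373.0], 0.65)] [([249.0, 347.7, 351.4, 416.3], 0.96)]
[249 278]
top [([201.6, 199.7, 273.1, 268.1], 0.74), ([201.1, 200.3, 271.1, 267.1], 0.85)] [([232.7, 227.4, 285.0, 268.0], 0.85)]
[186 187]
lid [0.56963288 0.24951774 0.17033174] [ 1.2 -2.7  1.2 -4.5 -0.7] pot .5705 .2442
```

Run:
```python
from fit import *
from scipy.optimize import least_squares
b=r.get_state()['tcp_pos']; C=[capture("side"),capture("top")]
for rep in range(2):
    O=[]
    for c in C:
        L=[d for d in outline_of(c,"lid") if np.linalg.norm(np.array(d["bbox"]).reshape(2,2).mean(0)-proj(c,b)[0])<40]
        ys,xs=np.nonzero(L[0]["region"]); O.append(np.r_[xs.min(),ys.min(),xs.max()+1,ys.max()+1]-.5)
    def f(p):
        e=[]
        for i,c in enumerate(C):
            h=proj(c,DISC+p); e+=list((np.r_[h.min(0),h.max(0)]-O[i])[[0,2,3] if i==0 else [2,3]])
        return e
    o=least_squares(f,b-[0,0,.005],diff_step=1e-3); print("lid",o.x.round(4),np.round(f(o.x),1),O); C=[capture("side"),capture("top")]
```

```text
lid [0.5712 0.2447 0.1718] [ 0.1 -0.2 -0.  -0.1  0.1] [array([241.5, 276.5, 354.5, 373.5]), array([202.5, 196.5, 272.5, 266.5])]
lid [0.5279 0.1814 0.1145] [-48.1  37.   10.6  24.5  15.9] [array([319.5, 328.5, 337.5, 344.5]), array([203.5, 197.5, 271.5, 266.5])]
```

```bash
python3 -c "
from plant import *
s=r.get_state(); print(s['time_s'],s['qd'].round(2),s['gripper_force']); print(close_job())"
```

```text
19.2333 [-0.05 -0.02 -0.08 -0.02 -0.04  0.09] 49.799240827560425
the job is handed in; nothing more can be done
None
```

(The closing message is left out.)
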